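# Set the depth stop on a blank and lock it

## Robot

A 7-joint arm with a two-finger parallel gripper is mounted at the origin on the work surface. World frame = base frame: x ahead of the robot, y to its left, z up, the work surface at z = 0. Lengths are in mm, angles in rad, forces in N, time in s.
With the tool pointing down it reaches from about 400 to 875 mm from the base axis. Payload 4.4 kg.
Tool frame: the origin (TCP) lies on the centre line of the jaws, within the pads' length; the fingertips stand 19 mm ahead of it and the grasp point (between the pads) is the TCP; z points along the fingers, y is the line along which they close (so a half turn about z gives the same grasp; the last joint's range is limited). The gripper opens to 85 mm and grips with 20 to 120 N. Pads are 22 mm wide; open, the fingers measure 114 mm over their backs; the gripper's body (76 mm by 85 mm) begins 54 mm behind the grasp point. The pads swing forward as they close: fully open they stand 13 mm farther back than shut.
Start: joints at [-1.273, 0.628, 0.038, 1.517, -0.027, 0.996, -0.02], TCP at [231.265, 607.482, 226.613] pointing down, gripper open.
Joint ranges: [-3.06, 3.06], [-0.37, 2.12], [-1.25, 1.32], [0.18, 2.47], [-1.1, 4.24], [0.23, 1.98], [-2.94, 2.94]. Speed limits (rad/s): [2.57, 2.57, 3.14, 3.14, 3.14, 3.14, 3.14].

## Interface

Orientations are given as [roll, pitch, yaw] about the fixed x, y, z axes, in that order (R = Rz(yaw) Ry(pitch) Rx(roll)).
In Python, from cell import ctrl, viewer, silhouettes gives the robot as it stands.
- The arm moves only by the shell command python3 -m creep 'ROWS'. ROWS is JSON, a list of rows, each an object with "jaw": the gripper command: -1 is shut, 1 is fully open, values between are in proportion; "xyz": the shift along the tool's x, y, z in mm, a list of three; "angular": the turn, a rotation vector about the tool's x, y, z in rad, a list of three. In form: [{"jaw": jaw, "xyz": [tx, ty, tz], "angular": [rx, ry, rz]}, ...]. A call has 1 to 12 rows; each row is the pose to reach, as a shift and turn from the pose commanded when the call began, along the tool's axes at that moment; what a row does not reach only later rows make up. A row lasts 1/8 s, in which the tool goes at most 62.5 mm and 10.7 degrees, less where a joint would pass 70% of its speed; a pose out of reach is approached as far as the arm can. A call with a gripper value outside its range is refused whole. The fingers move at their own pace and stop on an object; the grip force is fixed at half the most. Time passes only in rows, so rows that repeat a pose let the fingers close. It gives the time, the measured TCP pose, the force, the opening and the grip force at its end, in the units of the state.
- ctrl.read_state(): the state, without advancing time (a new reading comes with each control period).
- viewer.get_image(name): name is "scene" or "top" or "wrist"; returns (picture, depth): 480x640x3 uint8, red, green, blue; 480x640 float32, mm along the optical axis (not along the pixel's ray), 0 where there is no reading.
- viewer.camera_model(name): a dict with "fx", "fy", "cx", "cy" (pixels), "T" (4x4, takes a point from camera to world coordinates). Camera axes: x right, y down, z forward; pixel columns grow to the right and rows downward; lengths in mm; the calibration is good to about 2 mm. A picture is of the moment at which its call begins: read the wrist's pose just before it. camera_model takes no time and is no camera call; for the wrist camera it gives the pose at the moment of the call.
- ctrl.finish_job(): hands the job in; it is judged then, once.
Trained networks look in the newest picture that a camera, given by its name, has taken for a name from the list of things; names that differ only in an ending like _2 or _b are one class to them, and where a whole thing is asked for, a point or a joint stands for the part that bears it (a point fixed in the world has none). Each returns a list of dicts, best first, with "score" (0 to 1); they miss things now and then, are a little off and sometimes report something else, mostly with a low value. They report only what shows in the picture. A call takes as long as a camera call. They do not tell look-alikes from the thing itself.
- silhouettes(camera, target): "pixels" (480x640 bool, what is visible of it) and "xy" ([column, row] in pixels, amid what is visible of it).
The state is a dict: "clock": time; "qpos": joint angles; "qd": joint speeds; "tau": joint torques, N m; "eef_pos": TCP position; "tool_rot": TCP orientation; "force": force on the tool from outside, world axes, zero at the start; "torque": the same for the moment, N m; "width": finger opening in mm; "gripper_force": force on a finger pad.
Only numpy, scipy, OpenCV 4.12 (cv2) and the standard library are available. Lean on these libraries where they do the work, as an engineer would, in place of code of your own. Each camera call takes 0.05 s, during which the arm holds its last target. There are 200 camera calls.

## Task

Set the stand's depth stop to the wooden blank that lies under it: lower the stop rod slowly and gently until its foot just touches the blank, without pressing hard on it, and then turn the clamp lever all the way round to its locked end so the setting is kept. Leave the rod resting on the blank, and leave the blanks, the mug and the brush where they are.

Things in the scene. Friction and masses are not known exactly. Their poses are not given: they have to be found in the camera images.
- stand: Fixed dark cast stand. Base plate 200 x 200 x 20 mm; origin at the centre of its underside, z up. A column (28 mm across, top at z 142 mm) at y -70 mm carries a head from z 105 to 135, x -22 to +22, y -95 to +53 mm, with the clamp near its +y end. The stop rod runs vertically through the head at x = y = 0.
- stop_rod: Vertical steel rod 10 mm across, rubber foot 16 mm across below (gives 1 mm per 15 N), black knob 28 mm across on top, 115 to 145 mm above the origin (centre of the foot's underside). Slides only vertically, foot 100 to 34 mm above the stand's underside; starts within 22 mm of the top. Drag holds it anywhere: pushing down takes about 4 N, lifting 9 N at any clamp position.
- stop_tip (a point): Centre of the underside of the stop rod's foot, the point that must touch the blank.
- stop_top (a point): Centre of the top face of the stop rod's knob, 145 mm above stop_tip.
- clamp (a joint): Turn of the clamp lever, rad: 0 = fully open, grows clockwise seen from above, 1.25 = end stop = fully locked. Starts between 0 and 0.3. Stays where it is left; turning it takes about 0.35 N m, that is about 5 N at the grip.
- clamp_pivot (a point): On the clamp lever's vertical axis at the top face of the stand's head (stand frame x 0, y +38, z 135 mm). A hub 26 mm across stands 20 mm high there.
- clamp_grip (a point): Centre of the top of the clamp lever's upright black grip post (14 mm across), 75 mm from the axis, 190 mm above the table. Its upper 37 mm are free; a level 11 mm bar joins it to the hub below that. Seen from the pivot it lies at 2.80 rad from the stand's +x (anticlockwise from above) when open, at 1.55 rad (near the stand's +y) when locked.
- blank_thin: Loose round wooden blank, 72 mm across, of unmeasured thickness (all three differ, 15 to 45 mm; this is the thinnest). Soft: marked by a foot that lands faster than some 15 mm/s or presses over 15 N. Origin at the centre of its underside. One of the three blanks lies on the stand's base plate under the stop rod, up to 15 mm off axis; the others on the board.
- blank_mid: As blank_thin, but of the middle thickness.
- blank_thick: As blank_thin, but the thickest.
- board: Fixed plywood board 220 x 110 x 20 mm beside the stand, on its -y side, holding the two spare blanks. Origin at the centre of its underside. Leave alone.
- mug: White mug, 80 mm across, 95 mm tall, a bystander on the counter. Origin at the centre of its underside.
- brush: Small hand brush lying on the counter, a bystander. Origin at its middle, on the counter.
Not all that is in view belongs to the job. Leave any black look-alike of the blank_mid alone.

How it is judged:
By the outcome, as a careful person would: the job done as asked, in the order asked, and still so for the second after the job is handed in, with the robot touching nothing.
It also fails if it takes over 51 s, if anything falls off the work surface, if the arm or the gripper's body presses on something with over 40 N, if the wrist force passes 120 N, or if a joint passes its speed limit or range.

## Working session

There is one attempt and no reset: what is moved stays moved. The work goes in short steps, Python scripts to look and compute and a shell command to move; the robot and the scene stay as the last step left them, time stands still between calls to the robot, and variables do not carry over. Pictures are saved under pics/ and viewed, at most 10 in all, crops included, and the job is handed in when it is done.

```bash
mkdir -p pics; ls; python3 - <<'E'
from cell import ctrl, viewer, silhouettes
import cv2,numpy as np
s=ctrl.read_state();print({k:np.round(v,3).tolist() for k,v in s.items()})
for n in("scene","top"):
    p,d=viewer.get_image(n);cv2.imwrite(f"pics/{n}1.png",p[:,:,::-1]);np.save(f"/tmp/{n}.npy",d)
    m=viewer.camera_model(n);T=np.array(m["T"]);print(n,m["fx"],m["cx"],m["cy"],T.round(3).tolist())
    for t in("stand","stop_rod","stop_top","clamp","clamp_grip","blank_thin","blank_mid","board"):
        for r in silhouettes(n,t)[:3]:
            ys,xs=np.nonzero(r["pixels"]&(d>0)); z=d[ys,xs]
            P=(np.c_[(xs-m["cx"])/m["fx"]*z,(ys-m["cy"])/m["fy"]*z,z]@T[:3,:3].T+T[:3,3])
            print(t,round(r["score"],2),np.round(r["xy"]),len(P),"med",np.median(P,0).round(),"p2",np.percentile(P,2,axis=0).round(),"p98",np.percentile(P,98,axis=0).round()) if len(P) else print(t,'none')
E
```

```text
pics
{'clock': 0.0, 'qpos': [-1.273, 0.629, 0.038, 1.518, -0.027, 0.996, -0.02], 'qd': [0.002, -0.0, -0.0, 0.0, -0.001, -0.0, 0.001], 'tau': [-0.0, -56.341, 1.226, -19.344, 0.011, 0.011, -0.0], 'eef_pos': [231.006, 606.86, 225.685], 'tool_rot': [-3.14, 0.0, 2.778], 'force': [-0.797, 0.488, -0.268], 'torque': [-0.025, -0.001, 0.027], 'gripper_force': 0.0, 'width': 85.212}
scene 544.1891958356653 317.7777255366285 238.5458746809883 [[-0.797, 0.454, -0.398, 1013.839], [0.604, 0.608, -0.516, 651.129], [0.008, -0.652, -0.758, 1034.006], [0.0, 0.0, 0.0, 1.0]]
stand 0.86 [267. 263.] 6273 med [625. -15.  21.] p2 [ 516. -121.   10.] p98 [708.  68. 220.]
stop_rod 0.81 [273. 206.] 284 med [612. -29. 217.] p2 [598. -43. 141.] p98 [623. -20. 231.]
stop_top 0.86 [276. 206.] 300 med [612. -29. 216.] p2 [598. -47. 138.] p98 [623. -20. 231.]
clamp 0.81 [297. 233.] 376 med [578.  19. 152.] p2 [534.  -4. 139.] p98 [619.  42. 190.]
clamp_grip 0.8 [301. 235.] 343 med [575.  20. 153.] p2 [536.  -2. 141.] p98 [619.  42. 190.]
blank_thin 0.72 [230. 196.] 507 med [ 598. -263.   37.] p2 [ 564. -301.   25.] p9
[... 1009 characters left out ...]
146.] p98 [621. -21. 234.]
clamp 0.51 [339. 243.] 214 med [591.  14. 153.] p2 [534.  -6. 141.] p98 [618.  38. 192.]
clamp_grip 0.65 [342. 242.] 200 med [589.  15. 154.] p2 [533.  -6. 146.] p98 [617.  39. 192.]
blank_thin 0.94 [449. 249.] 550 med [ 596. -269.   38.] p2 [ 566. -300.   30.] p98 [ 629. -238.   44.]
blank_mid 0.78 [357. 248.] 261 med [584. -20.  50.] p2 [569. -49.  24.] p98 [598.   9. 122.]
blank_mid 0.75 [438. 233.] 2157 med [ 643. -247.   20.] p2 [ 541. -322.    2.] p98 [ 754. -209.   27.]
blank_mid 0.68 [291. 254.] 576 med [575. 149.  30.] p2 [543. 117.  18.] p98 [607. 181.  37.]
board 0.85 [435. 232.] 1843 med [ 645. -245.   20.] p2 [ 542. -319.   12.] p98 [ 752. -210.   26.]
```

View images.

```bash
python3 - <<'E'
import cv2,numpy as np
a=cv2.imread("pics/scene1.png")[120:360,170:410];b=cv2.imread("pics/top1.png")[150:330,270:510]
cv2.imwrite("pics/a.png",np.hstack([cv2.resize(a,(400,400),interpolation=2),cv2.resize(b,(400,300),interpolation=2)[:400] if 0 else cv2.copyMakeBorder(cv2.resize(b,(400,300),interpolation=2),0,100,0,0,0)]))
E
```

```text
(no output)
```

View pics/a.png

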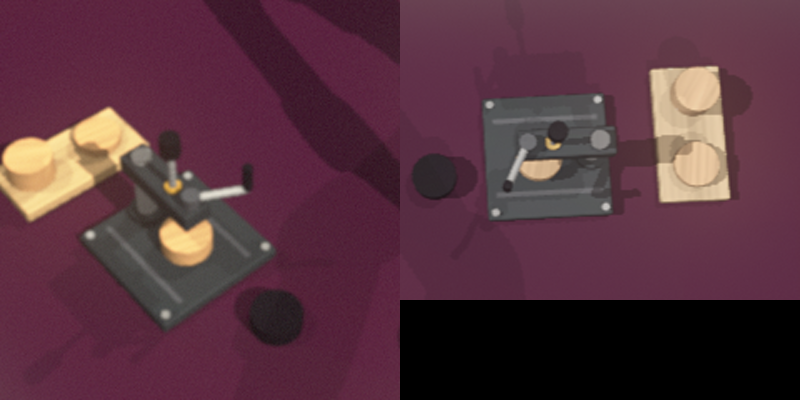

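View pics/scene1.png

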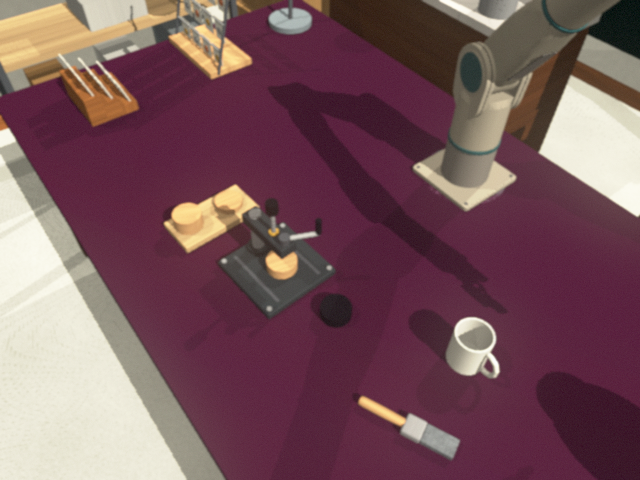

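```bash
python3 - <<'E'
from cell import viewer
import numpy as np
for n in("scene","top"):
    d=np.load(f"/tmp/{n}.npy");m=viewer.camera_model(n);T=np.array(m["T"])
    ys,xs=np.nonzero(d>0);z=d[ys,xs]
    P=np.c_[(xs-m["cx"])/m["fx"]*z,(ys-m["cy"])/m["fy"]*z,z]@T[:3,:3].T+T[:3,3]
    def sel(l,h):
        Q=P[np.all((P>l)&(P<h),1)];print(n,len(Q),"med",np.median(Q,0).round(1),"mid",((np.percentile(Q,3,axis=0)+np.percentile(Q,97,axis=0))/2).round(1),np.percentile(Q,97,axis=0).round(1),np.percentile(Q,3,axis=0).round(1))
    sel([585,-60,222],[635,-5,245]);sel([515,-20,180],[560,60,200]);sel([510,-20,165],[560,60,200]);sel([560,-50,38],[640,15,70]);sel([590,-10,147],[630,20,165])
E
```

```text
scene 122 med [611. -31. 229.] mid [610.6 -32.1 227.2] [622.  -20.5 231.5] [599.2 -43.7 223. ]
scene 43 med [541.1  36.9 188.6] mid [540.1  36.1 186.8] [546.5  42.4 191.9] [533.8  29.8 181.8]
scene 74 med [541.5  38.8 184. ] mid [540.   36.4 179.7] [546.4  42.4 191.7] [533.6  30.4 167.6]
scene 512 med [612.4  -9.4  49.3] mid [605.7 -15.   46.3] [637.5  13.4  53.1] [573.9 -43.5  39.6]
scene 121 med [606.9   8.5 153.7] mid [605.7   5.8 152.3] [619.3  17.5 157.2] [592.   -5.8 147.3]
top 111 med [610.  -33.4 229.2] mid [609.8 -33.5 228.5] [621.3 -21.9 233.3] [598.3 -45.1 223.7]
top 31 med [538.   34.4 189.2] mid [539.1  35.5 189.3] [545.3  41.4 193.1] [533.   29.7 185.5]
top 34 med [537.8  34.4 189.1] mid [539.1  35.5 180.7] [545.3  41.4 192.9] [532.9  29.7 168.4]
top 221 med [584.1 -20.4  50.4] mid [583.4 -20.3  49.5] [597.3   6.3  55.9] [569.6 -46.9  43.2]
top 99 med [606.7   6.2 154.4] mid [605.6   5.1 154.3] [618.8  16.1 159. ] [592.4  -5.9 149.6]
```

```bash
python3 -m creep '[{"jaw":-1,"xyz":[-60,-47,-60],"angular":[0,0,0]},{"jaw":-1,"xyz":[-110,-90,-60],"angular":[0,0,0]},{"jaw":-1,"xyz":[-155,-127,-60],"angular":[0,0,0]},{"jaw":-1,"xyz":[-582,-463,-60],"angular":[0,0,0]},{"jaw":-1,"xyz":[-582,-463,-60],"angular":[0,0,0]},{"jaw":-1,"xyz":[-582,-463,-60],"angular":[0,0,0]},{"jaw":-1,"xyz":[-582,-463,-60],"angular":[0,0,0]},{"jaw":-1,"xyz":[-582,-463,-60],"angular":[0,0,0]},{"jaw":-1,"xyz":[-582,-463,-60],"angular":[0,0,0]},{"jaw":-1,"xyz":[-582,-463,-60],"angular":[0,0,0]},{"jaw":-1,"xyz":[-582,-463,-60],"angular":[0,0,0]},{"jaw":-1,"xyz":[-582,-463,-60],"angular":[0,0,0]}]'
```

```text
clock: 2.4
eef_pos: [606.8, -26.3, 286.8]
tool_rot: [3.141, 0.0, 2.778]
force: [2.0, 0.6, -0.2]
width: 0.2
gripper_force: 0.0
```

```bash
python3 -m creep '[{"jaw":-1,"xyz":[0,0,25],"angular":[0,0,0]},{"jaw":-1,"xyz":[0,0,25],"angular":[0,0,0]},{"jaw":-1,"xyz":[0,0,25],"angular":[0,0,0]}]'; python3 - <<'E'
from cell import ctrl, viewer
import cv2,numpy as np
s=ctrl.read_state();print(s['eef_pos'],s['force'])
o=[]
for n,(r,c) in(("scene",(120,200)),("top",(150,280))):
    p,d=viewer.get_image(n);o.append(cv2.resize(p[r:r+150,c:c+150,::-1],(400,400),interpolation=2))
p,d=viewer.get_image("wrist");
cv2.imwrite("pics/b.png",np.hstack(o))
E
```

```text
clock: 2.78
eef_pos: [605.9, -23.4, 262.2]
tool_rot: [3.141, 0.0, 2.78]
force: [0.0, 0.1, 1.2]
width: -0.1
gripper_force: 0.0
[605.93542543 -23.4356438  262.18079404] [0.03693334 0.07479657 1.21483089]
```

View pics/b.png

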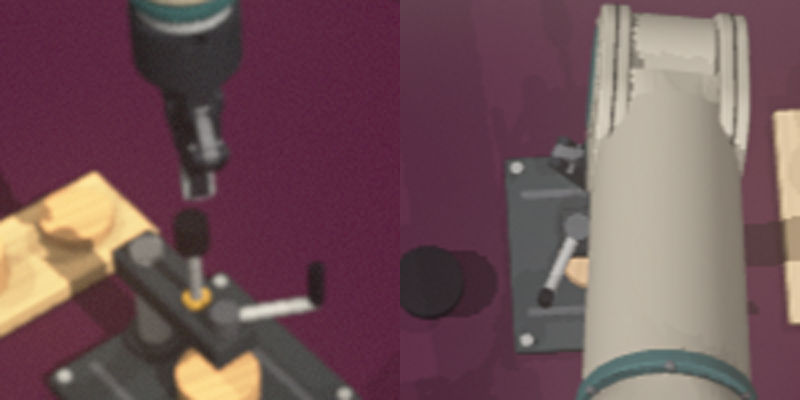

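Close crop: fingertips (crop 200,195) hover just above the knob (192,215); they are about 10 mm off to the +y side, so I correct.

```bash
python3 -m creep '[{"jaw":-1,"xyz":[-7,-7.5,0],"angular":[0,0,0]},{"jaw":-1,"xyz":[-7,-7.5,5],"angular":[0,0,0]},{"jaw":-1,"xyz":[-7,-7.5,8],"angular":[0,0,0]},{"jaw":-1,"xyz":[-7,-7.5,9],"angular":[0,0,0]},{"jaw":-1,"xyz":[-7,-7.5,10],"angular":[0,0,0]},{"jaw":-1,"xyz":[-7,-7.5,11],"angular":[0,0,0]},{"jaw":-1,"xyz":[-7,-7.5,12],"angular":[0,0,0]},{"jaw":-1,"xyz":[-7,-7.5,13],"angular":[0,0,0]},{"jaw":-1,"xyz":[-7,-7.5,14],"angular":[0,0,0]},{"jaw":-1,"xyz":[-7,-7.5,15],"angular":[0,0,0]},{"jaw":-1,"xyz":[-7,-7.5,16],"angular":[0,0,0]},{"jaw":-1,"xyz":[-7,-7.5,17],"angular":[0,0,0]}]'
```

```text
clock: 4.42
eef_pos: [609.7, -34.2, 244.5]
tool_rot: [3.142, -0.0, 2.778]
force: [0.7, -0.4, -0.9]
width: -0.0
gripper_force: 0.0
```

```bash
python3 -m creep '[{"jaw":-1,"xyz":[0,0,1],"angular":[0,0,0]},{"jaw":-1,"xyz":[0,0,2],"angular":[0,0,0]},{"jaw":-1,"xyz":[0,0,3],"angular":[0,0,0]},{"jaw":-1,"xyz":[0,0,4],"angular":[0,0,0]},{"jaw":-1,"xyz":[0,0,5],"angular":[0,0,0]},{"jaw":-1,"xyz":[0,0,6],"angular":[0,0,0]}]'
```

```text
clock: 5.18
eef_pos: [609.7, -34.2, 238.5]
tool_rot: [-3.142, -0.0, 2.778]
force: [0.4, -1.3, 0.5]
width: 0.2
gripper_force: 0.0
```

```bash
python3 - <<'E'
from cell import ctrl, viewer
import cv2,numpy as np
for i in range(3):
    p,d=viewer.get_image("scene");s=ctrl.read_state();print(np.round(s['force'],2),np.round(s['eef_pos'],1))
m=viewer.camera_model("scene");T=np.array(m["T"])
for q in([609.7,-34.2,219.5],[610,-33,229]):
    c=T[:3,:3].T@(np.array(q)-T[:3,3]);print(m["fx"]*c[0]/c[2]+m["cx"],m["fy"]*c[1]/c[2]+m["cy"])
cv2.imwrite("pics/c.png",cv2.resize(p[150:270,210:330,::-1],(600,600),interpolation=2))
E
```

```text
[0.08 0.4  0.6 ] [609.6 -34.1 238.3]
[-0.07 -0.07 -0.42] [609.6 -34.1 238.4]
[ 0.09 -0.43 -0.23] [609.7 -34.2 238.5]
270.7183236410834 205.31248590469085
270.6567625147995 202.5001706185567
```

View pics/c.png

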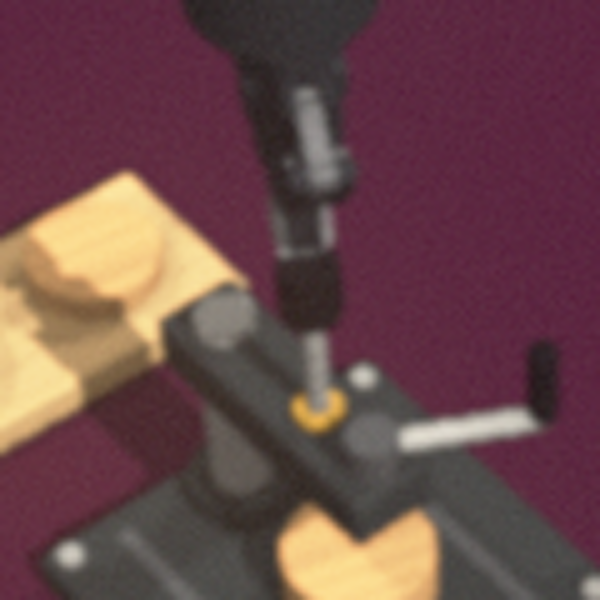

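The crop shows the fingertips (305,252) right at or slightly above the knob top (308,262), which hasn't moved. I keep going slowly.

```bash
python3 -m creep '[{"jaw":-1,"xyz":[0,0,1],"angular":[0,0,0]},{"jaw":-1,"xyz":[0,0,2],"angular":[0,0,0]},{"jaw":-1,"xyz":[0,0,3],"angular":[0,0,0]},{"jaw":-1,"xyz":[0,0,4],"angular":[0,0,0]},{"jaw":-1,"xyz":[0,0,5],"angular":[0,0,0]}]'
```

```text
clock: 5.95
eef_pos: [609.7, -34.2, 233.5]
tool_rot: [-3.142, -0.0, 2.778]
force: [-0.6, 0.1, -0.4]
width: 0.0
gripper_force: 0.0
```

```bash
python3 - <<'E'
from cell import ctrl, viewer
import cv2,numpy as np
p,d=viewer.get_image("scene")
s=ctrl.read_state();print(np.round(s['force'],2),np.round(s['tau'],2))
m=viewer.camera_model("scene");T=np.array(m["T"])
def f(z): 
    c=T[:3,:3].T@(np.array([610,-33,z])-T[:3,3]);return m["fx"]*c[0]/c[2]+m["cx"],m["fy"]*c[1]/c[2]+m["cy"]
for z in(215,229,135,85,200): print(z,f(z))
cv2.imwrite("pics/d.png",cv2.resize(p[150:270,210:330,::-1],(600,600),interpolation=2))
c=cv2.imread("pics/scene1.png")
# column profile of brightness along rod x~272
g=p.mean(2)
print("now",g[196:236,270:274].mean(1).round().tolist());print("was",c.mean(2)[196:236,270:274].mean(1).round().tolist())
E
```

```text
[-0.69  0.   -0.21] [ 2.000e-02 -5.255e+01  2.600e+00 -1.891e+01  1.000e-02 -1.000e-02
  0.000e+00]
215 (np.float64(271.04494554042367), np.float64(207.21185085840722))
229 (np.float64(270.6567625147995), np.float64(202.5001706185567))
135 (np.float64(273.1308624750162), np.float64(232.53025211226372))
85 (np.float64(274.3303527947063), np.float64(247.0894019568197))
200 (np.float64(271.45287550137425), np.float64(212.1632150587434))
now [61.0, 59.0, 58.0, 57.0, 61.0, 69.0, 67.0, 55.0, 45.0, 46.0, 44.0, 44.0, 43.0, 43.0, 42.0, 45.0, 42.0, 43.0, 43.0, 53.0, 81.0, 112.0, 126.0, 126.0, 124.0, 117.0, 117.0, 118.0, 115.0, 110.0, 109.0, 107.0, 110.0, 121.0, 131.0, 139.0, 148.0, 154.0, 143.0, 119.0]
was [68.0, 64.0, 57.0, 48.0, 47.0, 47.0, 48.0, 47.0, 47.0, 49.0, 46.0, 44.0, 43.0, 41.0, 44.0, 44.0, 40.0, 41.0, 44.0, 53.0, 81.0, 112.0, 126.0, 126.0, 122.0, 117.0, 118.0, 118.0, 115.0, 111.0, 111.0, 109.0, 110.0, 122.0, 132.0, 140.0, 150.0, 153.0, 143.0, 119.0]
```

View pics/d.png

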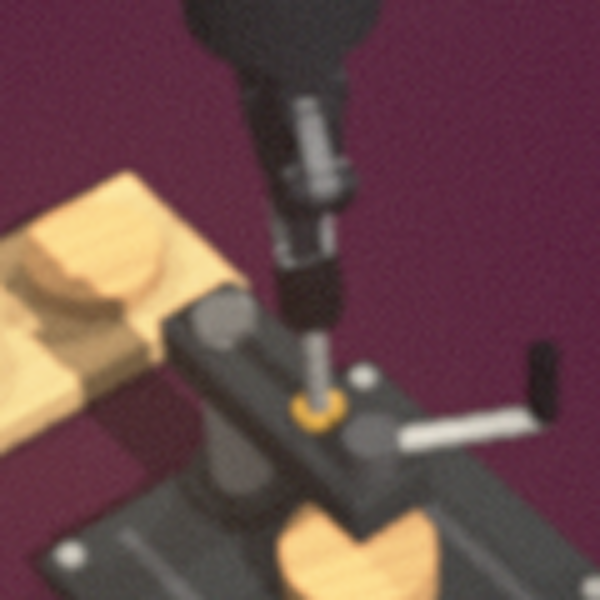

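```bash
python3 - <<'E'
from cell import ctrl, viewer
import numpy as np
p,d=viewer.get_image("scene")
m=viewer.camera_model("scene");T=np.array(m["T"])
for r in range(190,218,2):
    o=[]
    for c in(268,271,274):
        z=d[r,c];q=T[:3,:3]@np.array([(c-m["cx"])/m["fx"]*z,(r-m["cy"])/m["fy"]*z,z])+T[:3,3];o.append(q.round().astype(int).tolist())
    print(r,o)
E
```

```text
190 [[644, 19, 325], [639, 21, 324], [633, 22, 322]]
192 [[640, 10, 311], [632, 9, 306], [619, -2, 289]]
194 [[629, -8, 285], [614, -22, 265], [606, -25, 258]]
196 [[621, -23, 262], [614, -22, 259], [608, -21, 256]]
198 [[622, -22, 258], [615, -21, 255], [611, -16, 257]]
200 [[622, -23, 252], [617, -20, 251], [609, -20, 246]]
202 [[619, -28, 240], [608, -35, 228], [605, -28, 231]]
204 [[616, -35, 227], [611, -31, 227], [607, -25, 229]]
206 [[620, -28, 229], [614, -25, 228], [610, -21, 228]]
208 [[621, -26, 226], [617, -22, 226], [610, -21, 223]]
210 [[621, -28, 217], [615, -25, 217], [611, -20, 218]]
212 [[622, -26, 214], [617, -23, 213], [611, -21, 212]]
214 [[621, -29, 204], [617, -24, 206], [612, -20, 207]]
216 [[528, -191, 0], [619, -21, 204], [606, -31, 187]]
```

Depth: fingertip bottom is at about z 245, the knob top untouched at 229, so the tips are higher than nominal; continue slowly down.

```bash
python3 -m creep '[{"jaw":-1,"xyz":[0,0,1.5],"angular":[0,0,0]},{"jaw":-1,"xyz":[0,0,3],"angular":[0,0,0]},{"jaw":-1,"xyz":[0,0,4.5],"angular":[0,0,0]},{"jaw":-1,"xyz":[0,0,6],"angular":[0,0,0]},{"jaw":-1,"xyz":[0,0,7],"angular":[0,0,0]},{"jaw":-1,"xyz":[0,0,8],"angular":[0,0,0]}]'; python3 - <<'E'
from cell import ctrl, viewer
import numpy as np
for n,R,C in(("scene",range(196,214,2),(268,271,274)),):
    p,d=viewer.get_image(n);m=viewer.camera_model(n);T=np.array(m["T"])
    for r in R:
        o=[]
        for c in C:
            z=d[r,c];q=T[:3,:3]@np.array([(c-m["cx"])/m["fx"]*z,(r-m["cy"])/m["fy"]*z,z])+T[:3,3];o.append(q.round().astype(int).tolist())
        print(r,o,p[r,271])
    print("edge",p.mean(2)[212:222,270:274].mean(1).round())
print(ctrl.read_state()["qpos"].__str__())
E
```

```text
clock: 6.8
eef_pos: [609.7, -34.2, 225.5]
tool_rot: [-3.142, -0.0, 2.778]
force: [0.2, 0.3, -0.1]
width: 0.3
gripper_force: 0.0
196 [[636, 4, 293], [625, -4, 280], [611, -16, 262]] [57 47 46]
198 [[1014, 651, 1034], [616, -20, 256], [610, -18, 254]] [64 54 53]
200 [[622, -23, 251], [616, -21, 249], [610, -18, 249]] [59 51 51]
202 [[622, -23, 245], [616, -22, 243], [610, -20, 241]] [60 53 52]
204 [[622, -23, 240], [616, -22, 237], [607, -25, 229]] [77 69 67]
206 [[621, -26, 231], [617, -21, 232], [610, -21, 229]] [59 48 48]
208 [[621, -26, 225], [616, -24, 224], [610, -21, 223]] [50 39 38]
210 [[621, -28, 217], [617, -22, 220], [1014, 651, 1034]] [49 36 34]
212 [[621, -27, 212], [617, -22, 214], [612, -18, 214]] [54 42 39]
edge [ 43.  44.  44.  54.  81. 113. 125. 125. 123. 118.]
[-0.08620634  0.57596763  0.15456286  1.63723374 -0.10431978  0.93661674
  1.31264543]
```

```bash
python3 -m creep '[{"jaw":-1,"xyz":[0,0,1],"angular":[0,0,0]},{"jaw":-1,"xyz":[0,0,2],"angular":[0,0,0]},{"jaw":-1,"xyz":[0,0,3],"angular":[0,0,0]},{"jaw":-1,"xyz":[0,0,4],"angular":[0,0,0]},{"jaw":-1,"xyz":[0,0,5],"angular":[0,0,0]},{"jaw":-1,"xyz":[0,0,6],"angular":[0,0,0]},{"jaw":-1,"xyz":[0,0,7],"angular":[0,0,0]},{"jaw":-1,"xyz":[0,0,8],"angular":[0,0,0]}]'; python3 - <<'E'
from cell import ctrl, viewer
p,d=viewer.get_image("scene")
print("edge",p.mean(2)[212:224,270:274].mean(1).round())
E
```

```text
clock: 7.85
eef_pos: [609.8, -34.2, 217.5]
tool_rot: [3.142, 0.0, 2.778]
force: [-0.9, -0.3, 3.0]
width: 0.0
gripper_force: 1.9
edge [ 44.  43.  44.  43.  43.  44.  70. 102. 119. 123. 123. 119.]
```

```bash
python3 -m creep '[{"jaw":-1,"xyz":[0,0,1.2],"angular":[0,0,0]},{"jaw":-1,"xyz":[0,0,2.5],"angular":[0,0,0]},{"jaw":-1,"xyz":[0,0,4],"angular":[0,0,0]},{"jaw":-1,"xyz":[0,0,5.5],"angular":[0,0,0]},{"jaw":-1,"xyz":[0,0,7],"angular":[0,0,0]},{"jaw":-1,"xyz":[0,0,8.5],"angular":[0,0,0]},{"jaw":-1,"xyz":[0,0,10],"angular":[0,0,0]},{"jaw":-1,"xyz":[0,0,11.5],"angular":[0,0,0]},{"jaw":-1,"xyz":[0,0,13],"angular":[0,0,0]},{"jaw":-1,"xyz":[0,0,14.5],"angular":[0,0,0]},{"jaw":-1,"xyz":[0,0,16],"angular":[0,0,0]},{"jaw":-1,"xyz":[0,0,17],"angular":[0,0,0]}]'; python3 - <<'E'
from cell import ctrl, viewer
import cv2,numpy as np
p,d=viewer.get_image("scene");print(np.round(ctrl.read_state()["force"],2))
m=viewer.camera_model("scene");T=np.array(m["T"])
ys,xs=np.nonzero(d>0);z=d[ys,xs]
P=np.c_[(xs-m["cx"])/m["fx"]*z,(ys-m["cy"])/m["fy"]*z,z]@T[:3,:3].T+T[:3,3]
Q=P[np.all((P>[590,-55,170])&(P<[630,-5,212]),1)];print(len(Q),np.percentile(Q,[2,50,90,98],axis=0).round(1))
Q=P[np.all((P>[565,-50,35])&(P<[645,20,70]),1)];h=np.histogram(Q[:,2],np.arange(35,70,2));print(h[0])
cv2.imwrite("pics/e.png",cv2.resize(p[170:290,210:330,::-1],(600,600),interpolation=2))
E
```

```text
clock: 9.4
eef_pos: [609.7, -34.2, 200.5]
tool_rot: [3.142, 0.0, 2.778]
force: [-1.0, -0.2, 4.9]
width: -0.4
gripper_force: 1.9
[ 0.41 -0.07  2.52]
155 [[599.3 -38.5 175.8]
 [616.3 -23.9 194.2]
 [622.7 -19.9 206. ]
 [623.6 -18.8 209.8]]
[ 17  20  17   8  20  39 120 175  99  20   0   0   1   2   2   3   4]
```

View pics/e.png

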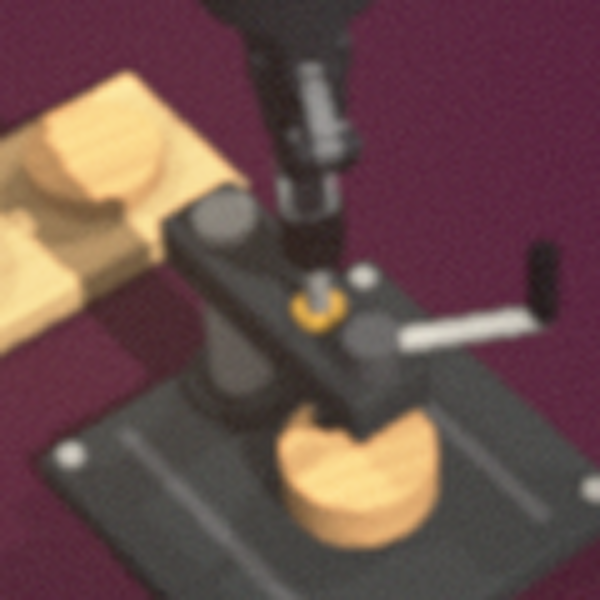

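Rod is going down with the fingertips on the knob (310,215 crop); blank top is clear at z≈50, so about 10–12 mm remain.

```bash
python3 -m creep '[{"jaw":-1,"xyz":[0,0,1],"angular":[0,0,0]},{"jaw":-1,"xyz":[0,0,2],"angular":[0,0,0]},{"jaw":-1,"xyz":[0,0,3],"angular":[0,0,0]},{"jaw":-1,"xyz":[0,0,4],"angular":[0,0,0]},{"jaw":-1,"xyz":[0,0,5],"angular":[0,0,0]},{"jaw":-1,"xyz":[0,0,6],"angular":[0,0,0]}]'; python3 -m creep '[{"jaw":-1,"xyz":[0,0,0.4],"angular":[0,0,0]},{"jaw":-1,"xyz":[0,0,0.8],"angular":[0,0,0]}]';  python3 -m creep '[{"jaw":-1,"xyz":[0,0,0.4],"angular":[0,0,0]},{"jaw":-1,"xyz":[0,0,0.8],"angular":[0,0,0]}]'
```

```text
clock: 10.2
eef_pos: [609.8, -34.2, 194.5]
tool_rot: [3.142, 0.0, 2.778]
force: [-0.3, 0.3, 4.6]
width: -0.1
gripper_force: 1.9
clock: 10.45
eef_pos: [609.7, -34.2, 193.7]
tool_rot: [3.142, 0.0, 2.778]
force: [-0.8, -0.6, 3.7]
width: -0.1
gripper_force: 1.9
clock: 10.7
eef_pos: [609.7, -34.2, 193.0]
tool_rot: [3.142, 0.0, 2.778]
force: [0.1, -0.3, 3.0]
width: 0.2
gripper_force: 1.9
```

```bash
python3 -m creep '[{"jaw":-1,"xyz":[0,0,0.4],"angular":[0,0,0]},{"jaw":-1,"xyz":[0,0,0.8],"angular":[0,0,0]},{"jaw":-1,"xyz":[0,0,0.8],"angular":[0,0,0]}]'
```

```text
clock: 11.08
eef_pos: [609.8, -34.2, 192.1]
tool_rot: [3.142, 0.0, 2.778]
force: [0.8, 0.7, 4.4]
width: -0.3
gripper_force: 1.6
```

```bash
python3 -m creep '[{"jaw":-1,"xyz":[0,0,0.2],"angular":[0,0,0]},{"jaw":-1,"xyz":[0,0,0.4],"angular":[0,0,0]}]'
```

```text
clock: 11.32
eef_pos: [609.8, -34.2, 191.8]
tool_rot: [3.142, 0.0, 2.778]
force: [0.6, 1.1, 4.3]
width: 0.0
gripper_force: 1.9
```

```bash
python3 -m creep '[{"jaw":-1,"xyz":[0,0,0.3],"angular":[0,0,0]},{"jaw":-1,"xyz":[0,0,0.6],"angular":[0,0,0]}]'
```

```text
clock: 11.58
eef_pos: [609.8, -34.2, 191.2]
tool_rot: [3.142, 0.0, 2.778]
force: [0.0, -0.0, 3.5]
width: -0.0
gripper_force: 1.9
```

```bash
python3 -m creep '[{"jaw":-1,"xyz":[0,0,0.2],"angular":[0,0,0]},{"jaw":-1,"xyz":[0,0,0.4],"angular":[0,0,0]}]'
```

```text
clock: 11.82
eef_pos: [609.8, -34.2, 190.8]
tool_rot: [3.142, 0.0, 2.778]
force: [0.9, 0.1, 2.7]
width: -0.1
gripper_force: 1.9
```

```bash
python3 -m creep '[{"jaw":-1,"xyz":[0,0,0.3],"angular":[0,0,0]},{"jaw":-1,"xyz":[0,0,0.6],"angular":[0,0,0]}]'
```

```text
clock: 12.08
eef_pos: [609.8, -34.2, 190.3]
tool_rot: [3.141, 0.0, 2.778]
force: [0.6, -0.1, 6.3]
width: -0.1
gripper_force: 2.9
```

```bash
python3 -m creep '[{"jaw":-1,"xyz":[0,0,0.2],"angular":[0,0,0]},{"jaw":-1,"xyz":[0,0,0.4],"angular":[0,0,0]}]'
```

```text
clock: 12.32
eef_pos: [609.8, -34.1, 190.2]
tool_rot: [3.141, 0.0, 2.778]
force: [-0.5, 0.3, 8.2]
width: 0.0
gripper_force: 3.6
```

Contact: pad force jumped 1.9→3.6 and wrist to ~8 N, so foot force is ~4 N. Retract and move above the lever grip.

```bash
python3 -m creep '[{"jaw":-1,"xyz":[0,0,-3],"angular":[0,0,0]},{"jaw":-1,"xyz":[0,0,-40],"angular":[0,0,0]},{"jaw":-0.1,"xyz":[45,20,-50],"angular":[0,0,0.03]},{"jaw":-0.1,"xyz":[90.5,40.5,-50],"angular":[0,0,0.07]},{"jaw":-0.1,"xyz":[90.5,40.5,-50],"angular":[0,0,0.07]},{"jaw":-0.1,"xyz":[90.5,40.5,-40],"angular":[0,0,0.07]},{"jaw":-0.1,"xyz":[90.5,40.5,-35],"angular":[0,0,0.07]},{"jaw":-0.1,"xyz":[90.5,40.5,-35],"angular":[0,0,0.07]}]'; python3 - <<'E'
from cell import ctrl, viewer, silhouettes
import cv2,numpy as np
print(np.round(ctrl.read_state()["force"],2))
o=[]
for n,(r,c) in(("scene",(140,200)),("top",(160,280))):
    p,d=viewer.get_image(n);o.append(cv2.resize(p[r:r+150,c:c+150,::-1],(400,400),interpolation=2))
    m=viewer.camera_model(n);T=np.array(m["T"])
    ys,xs=np.nonzero(d>0);z=d[ys,xs]
    P=np.c_[(xs-m["cx"])/m["fx"]*z,(ys-m["cy"])/m["fy"]*z,z]@T[:3,:3].T+T[:3,3]
    for l,h in(([585,-60,165],[635,-12,245]),([520,10,165],[560,60,195])):
        Q=P[np.all((P>l)&(P<h),1)]
        if len(Q): print(n,len(Q),np.percentile(Q,[3,50,97],axis=0).round(1).tolist())
cv2.imwrite("pics/f.png",np.hstack(o))
E
```

```text
clock: 13.32
eef_pos: [539.5, 34.9, 223.7]
tool_rot: [-3.14, -0.001, 2.706]
force: [0.1, -0.1, -0.1]
width: 38.3
gripper_force: 0.0
[ 0.08 -0.06 -0.08]
scene 207 [[599.1, -43.2, 167.7], [613.0, -26.5, 191.1], [623.0, -19.3, 197.1]]
scene 76 [[533.1, 29.5, 165.5], [541.2, 37.9, 182.5], [546.2, 42.4, 190.4]]
```

View pics/f.png

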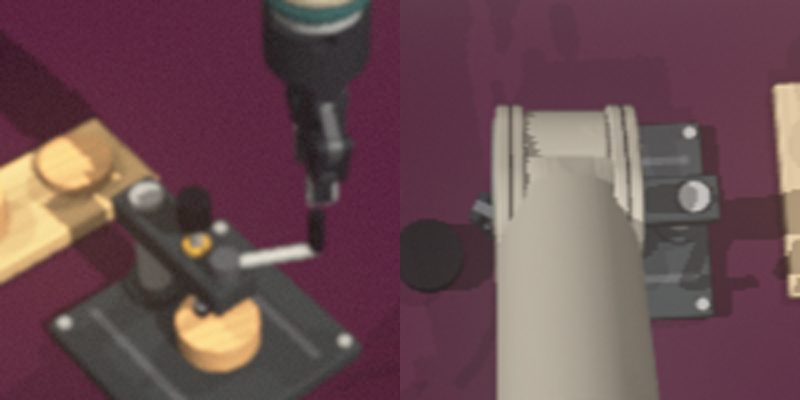

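The fingers (crop 320,195) hover right over the grip post (317,220); the foot rests on the blank. Descend around the post.

```bash
python3 -m creep '[{"jaw":-0.1,"xyz":[0,1,15],"angular":[0,0,0]},{"jaw":-0.1,"xyz":[0,1,30],"angular":[0,0,0]},{"jaw":-0.1,"xyz":[0,1,35],"angular":[0,0,0]},{"jaw":-0.1,"xyz":[0,1,40],"angular":[0,0,0]},{"jaw":-0.1,"xyz":[0,1,44],"angular":[0,0,0]}]'
```

```text
clock: 14.05
eef_pos: [540.1, 36.8, 180.6]
tool_rot: [3.141, 0.0, 2.708]
force: [-0.1, 0.3, 1.1]
width: 38.3
gripper_force: 0.0
```

```bash
python3 -m creep '[{"jaw":-0.1,"xyz":[0,0,8],"angular":[0,0,0]},{"jaw":-0.1,"xyz":[0,0,16],"angular":[0,0,0]},{"jaw":-0.1,"xyz":[0,0,22],"angular":[0,0,0]},{"jaw":-0.4,"xyz":[0,0,22],"angular":[0,0,0]},{"jaw":-0.4,"xyz":[0,0,22],"angular":[0,0,0]},{"jaw":-0.4,"xyz":[0,0,22],"angular":[0,0,0]}]'; python3 - <<'E'
from cell import viewer
import cv2
p,d=viewer.get_image("scene");cv2.imwrite("pics/g.png",cv2.resize(p[170:270,250:350,::-1],(500,500),interpolation=2))
E
```

```text
clock: 14.8
eef_pos: [540.2, 36.8, 159.0]
tool_rot: [3.141, 0.0, 2.708]
force: [-0.3, 0.1, 0.5]
width: 25.6
gripper_force: 0.0
```

View pics/g.png

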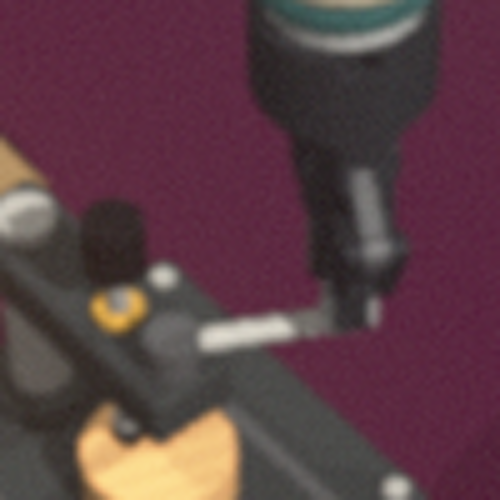

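The post is between the fingers (crop 350,295), tips above the bar. Sweep clockwise about the pivot.

```bash
python3 -m creep '[{"jaw":-0.4,"xyz":[-0.4,7.5,0],"angular":[0,0,0.1]},{"jaw":-0.4,"xyz":[-1.5,14.9,0],"angular":[0,0,0.2]},{"jaw":-0.4,"xyz":[-3.3,22.2,0],"angular":[0,0,0.3]},{"jaw":-0.4,"xyz":[-5.9,29.2,0],"angular":[0,0,0.4]},{"jaw":-0.4,"xyz":[-9.2,36,0],"angular":[0,0,0.5]},{"jaw":-0.4,"xyz":[-13.1,42.3,0],"angular":[0,0,0.6]},{"jaw":-0.4,"xyz":[-17.6,48.3,0],"angular":[0,0,0.7]},{"jaw":-0.4,"xyz":[-22.7,53.8,0],"angular":[0,0,0.8]},{"jaw":-0.4,"xyz":[-28.4,58.7,0],"angular":[0,0,0.9]},{"jaw":-0.4,"xyz":[-34.5,63.1,0],"angular":[0,0,1.0]}]'
```

```text
clock: 16.1
eef_pos: [596.0, 77.3, 158.5]
tool_rot: [-3.137, 0.002, 1.703]
force: [-3.8, -3.7, 0.9]
width: 25.8
gripper_force: 2.3
```

```bash
python3 -m creep '[{"jaw":-0.4,"xyz":[0,2.5,0],"angular":[0,0,0.03]},{"jaw":-0.4,"xyz":[-0.2,5,0],"angular":[0,0,0.065]},{"jaw":-0.4,"xyz":[-0.4,7.5,0],"angular":[0,0,0.1]},{"jaw":-0.4,"xyz":[-0.4,7.5,0],"angular":[0,0,0.1]}]'
```

```text
clock: 16.6
eef_pos: [603.7, 78.9, 158.3]
tool_rot: [-3.138, 0.001, 1.608]
force: [-3.1, -2.9, 1.1]
width: 25.6
gripper_force: 2.0
```

```bash
python3 -m creep '[{"jaw":-0.4,"xyz":[0,1.5,0],"angular":[0,0,0.02]},{"jaw":-0.4,"xyz":[0,3,0],"angular":[0,0,0.04]},{"jaw":-0.4,"xyz":[0,3,0],"angular":[0,0,0.04]}]'
```

```text
clock: 16.98
eef_pos: [606.9, 79.4, 158.3]
tool_rot: [-3.139, 0.001, 1.568]
force: [-4.4, -4.1, -0.6]
width: 25.7
gripper_force: 1.9
```

```bash
python3 -m creep '[{"jaw":-0.4,"xyz":[0,1.5,0],"angular":[0,0,0.02]},{"jaw":-0.4,"xyz":[0,3,0],"angular":[0,0,0.04]},{"jaw":-0.4,"xyz":[0,3,0],"angular":[0,0,0.04]}]'
```

```text
clock: 17.35
eef_pos: [608.2, 79.3, 158.2]
tool_rot: [-3.135, 0.001, 1.528]
force: [-7.4, -3.6, 2.1]
width: 25.9
gripper_force: 3.8
```

```bash
python3 -m creep '[{"jaw":-0.4,"xyz":[0,1,0],"angular":[0,0,0.01]},{"jaw":-0.4,"xyz":[0,2,0],"angular":[0,0,0.02]},{"jaw":-0.4,"xyz":[0,2,0],"angular":[0,0,0.02]}]'
```

```text
clock: 17.73
eef_pos: [608.3, 79.0, 158.1]
tool_rot: [-3.131, 0.001, 1.508]
force: [-11.9, -3.7, 5.3]
width: 25.5
gripper_force: 5.8
```

The lever has stalled on its end stop while force rises. One more small push, then centre off and lift.

```bash
python3 -m creep '[{"jaw":-0.4,"xyz":[0,1.5,0],"angular":[0,0,0]},{"jaw":-0.4,"xyz":[0,1.5,0],"angular":[0,0,0]}]'; python3 -m creep '[{"jaw":-0.4,"xyz":[0,-5,0],"angular":[0,0,0]},{"jaw":-0.4,"xyz":[0,-9,0],"angular":[0,0,0]},{"jaw":-0.4,"xyz":[0,-9,0],"angular":[0,0,0]}]'
```

```text
clock: 17.98
eef_pos: [608.3, 79.0, 158.0]
tool_rot: [-3.128, 0.001, 1.508]
force: [-15.2, -3.6, 7.9]
width: 25.4
gripper_force: 7.4
clock: 18.35
eef_pos: [606.5, 81.7, 159.1]
tool_rot: [3.14, -0.001, 1.509]
force: [0.1, 0.4, -0.3]
width: 25.8
gripper_force: 0.0
```

Free of the post. Lift straight up and away, then check.

```bash
python3 -m creep '[{"jaw":-0.2,"xyz":[0,0,-10],"angular":[0,0,0]},{"jaw":-0.2,"xyz":[0,0,-40],"angular":[0,0,0]},{"jaw":-0.2,"xyz":[0,0,-90],"angular":[0,0,0]},{"jaw":-0.2,"xyz":[0,0,-110],"angular":[0,0,0]},{"jaw":-0.2,"xyz":[50,0,-120],"angular":[0,0,0]},{"jaw":-0.2,"xyz":[100,0,-120],"angular":[0,0,0]},{"jaw":-0.2,"xyz":[150,0,-120],"angular":[0,0,0]},{"jaw":-0.2,"xyz":[200,0,-120],"angular":[0,0,0]},{"jaw":-0.2,"xyz":[200,0,-120],"angular":[0,0,0]}]'; python3 - <<'E'
from cell import ctrl, viewer
import cv2,numpy as np
o=[]
for n,(r,c) in(("scene",(140,200)),("top",(160,280))):
    p,d=viewer.get_image(n);o.append(cv2.resize(p[r:r+150,c:c+150,::-1],(400,400),interpolation=2))
    m=viewer.camera_model(n);T=np.array(m["T"])
    ys,xs=np.nonzero(d>0);z=d[ys,xs]
    P=np.c_[(xs-m["cx"])/m["fx"]*z,(ys-m["cy"])/m["fy"]*z,z]@T[:3,:3].T+T[:3,3]
    for l,h in(([585,-60,188],[635,-12,245]),([580,60,165],[630,100,198])):
        Q=P[np.all((P>l)&(P<h),1)]
        if len(Q): print(n,len(Q),np.percentile(Q,[3,50,97],axis=0).round(1).tolist())
cv2.imwrite("pics/h.png",np.hstack(o));print(ctrl.read_state()["force"])
E
```

```text
clock: 19.48
eef_pos: [617.4, 287.2, 278.5]
tool_rot: [-3.141, -0.003, 1.517]
force: [0.5, -0.4, 0.3]
width: 34.2
gripper_force: 0.0
scene 116 [[598.1, -43.9, 188.9], [610.8, -31.3, 194.0], [622.5, -19.6, 198.0]]
scene 80 [[599.6, 75.2, 166.4], [606.6, 82.4, 183.1], [611.3, 86.8, 191.5]]
top 108 [[597.6, -45.9, 188.7], [609.5, -34.0, 194.6], [621.8, -22.2, 198.7]]
top 35 [[598.0, 72.6, 170.0], [602.6, 79.7, 188.4], [609.7, 84.5, 192.9]]
[ 0.24267505 -1.22649402 -0.13414067]
```

View pics/h.png

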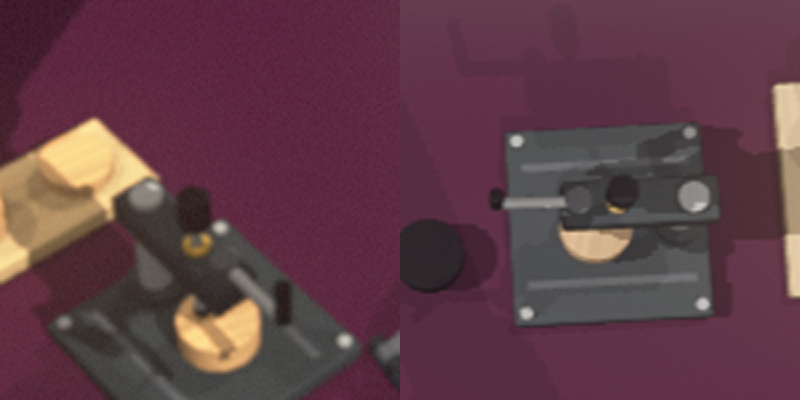

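The picture shows the lever near the stand's +y (crop 497,198), the knob at z≈195 (foot on the blank) and everything else in place.

```bash
python3 -c "
from cell import ctrl
print(ctrl.finish_job())"
```

```text
the job is handed in; nothing more can be done
None
```

I lowered the stop rod until its foot touched the blank (about 4 N), turned the clamp lever to its locked end stop, moved the arm clear and handed the job in after about 19.5 s; no verdict came back.

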